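# Clamp a mainspring barrel with the concentric feed ring and lock knob

## Task

The brass clock barrel sits on the post of the green hold-down stand. Turn the outer dark ring clockwise (seen from above), leaving the small brass knob inside it alone, until the foot bears on the barrel with about 10 N and never more than 20 N; let go of the ring, then turn the inner brass knob clockwise all the way to its stop without moving the ring, and let go. Leave everything else on the bench where it is.

Things in the scene. Friction and masses are not known exactly. Their poses are not given: they have to be found in the camera images.
- ring_grip (a point): outer feed ring: dark steel, ribbed side, white mark on top, 56 mm across, 26 mm high, axis vertical; the point is on its axis half-way up. Below it a neck 28 mm across and 18 mm high, then the stand's flat head: its side is free all round. Grip its side from above, the fingers straddling the inner knob, whose top is 47 mm above this point
- ring (a joint): outer ring's angle, rad, grows clockwise seen from above (start 0 to 0.35, stop 2.2). Lowers the foot 8 mm per rad. Takes 0.16 N m of friction in free travel plus 0.008 N m per N on the foot; stays where it is left. The foot meets the barrel after 0.35 to 1.2 rad of turn from the start, differing every time and not measured; from there the foot's force grows by about 64 N per rad
- lock_grip (a point): inner lock knob: ribbed brass cylinder 24 mm across and 28 mm high on a thin stem, standing on the ring's axis above the ring; the point is on its axis half-way up, 20 mm above the ring's top face (6 mm free gap between the knob's underside and the ring); its top is 14 mm above this point
- lock_mark (a point): outer end of the black mark on top of the inner lock knob, 11 mm from its axis
- lock (a joint): angle of the inner lock knob in rad, grows clockwise seen from above (start 0 to 0.3); fully tight at its stop, 1.3. Friction 0.05 N m, no spring
- foot: round black foot 18 mm across under the stand's head, on the ring's axis; origin at the centre of its lower face, about 60 mm above the table. Below it the loose brass barrel (40 mm across, 16 mm high) on a post. Sprung, 8 N per mm. Its load pushes the ring anticlockwise; the ring's friction opposes the last movement, so at rest after a turn the friction torque may point either way
- spare_barrel_mid (a point): bystander: loose brass toothed drum 36 mm across, 14 mm high, lying flat on the table close to the stand; point half-way up
- screwdriver: bystander: screwdriver 150 mm long with blue handle, lying close to the stand
- oil_bottle_mid (a point): bystander: amber glass oil bottle 32 mm across, 60 mm high, standing; point half-way up
- loupe_mid (a point): bystander: black eye loupe 34 mm across, 26 mm high; point half-way up
- parts_jar_mid (a point): bystander: glass jar with steel lid 52 mm across, 55 mm high; point half-way up
- hammer: bystander: small hammer 200 mm long lying on the table
- brush: bystander: wooden brush 160 mm long lying on the table

How it is judged:
On the way, in this order (a step that is already met when the one before it is completed fails the run):
1. the foot bears on the barrel with 4 to 16 N, the ring is let go, the inner knob has not been turned (contact force between foot and anything else between 4 and 16 N and contact force between the fingers and ring below 0.3 N and distance of lock_mark from where it was at the start of the episode below 0.002 m), for 0.2 s.
2. the inner lock knob is turned to its stop (value of joint lock above 1.2 rad), for 0.2 s.
At the end, for the whole second after the job is handed in: The foot bears on the barrel with 4 to 16 N, the inner lock knob stands within 0.1 rad of its stop (joint above 1.2), both knobs at rest and let go (contact force between foot and anything else between 4 and 16 N and value of joint lock above 1.2 rad and velocity of joint ring between -0.05 and 0.05 rad/s and velocity of joint lock between -0.05 and 0.05 rad/s); the robot touches nothing.
It fails at once if the foot bears with more than 20 N (contact force between foot and anything else above 20 N).
It fails at once if the inner lock knob is turned (its mark moved over 2 mm) before the foot bears (contact force between foot and anything else below 3 N and distance of lock_mark from where it was at the start of the episode above 0.002 m).
It fails at once if the ring moves while the inner knob is being tightened (value of joint lock above 0.45 rad and (velocity of joint ring above 0.1 rad/s or velocity of joint ring below -0.1 rad/s)).
It fails at once if a bystander is moved by more than 20 mm (distance of any of spare_barrel_mid, screwdriver, oil_bottle_mid, loupe_mid, parts_jar_mid, hammer, brush from where it was at the start of the episode above 0.02 m).
It also fails if it takes over 58 s, if anything falls off the work surface, if the arm or the gripper's body presses on something with over 40 N, if the wrist force passes 120 N, or if a joint passes its speed limit or range.

## Robot

A 6-joint arm with a two-finger parallel gripper is mounted at the origin on the work surface. World frame = base frame: x ahead of the robot, y to its left, z up, the work surface at z = 0. Lengths are in m, angles in rad, forces in N, time in s.
With the tool pointing down it reaches from about 0.275 to 0.825 m from the base axis. Payload 4.9 kg.
Tool frame: the origin (TCP) lies on the mounting face of the last link; the fingertips stand 173 mm ahead of it and the grasp point (between the pads) lies ahead of it (env.pinch_z is the z of the grasp point in the tool frame, in m); z points along the fingers, y is the direction in which the jaws open and shut (so a half turn about z gives the same grasp; the last joint's range is limited). The gripper opens to 85 mm and grips with 20 to 120 N. Pads are 22 mm wide; open, the fingers measure 114 mm over their backs; the gripper's body (76 mm by 85 mm) begins 54 mm behind the grasp point. The pads swing forward as they close: fully open they stand 13 mm farther back than shut.
Start: joints at [-1.337, 0.326, -0.193, 1.052, 0, 1.437], TCP at [0.198, -0.513, 0.405] pointing down, gripper open.
Joint ranges: [-2.65, 2.65], [-0.97, 1.79], [-1.3, 1.35], [-1.93, 2.1], [-1.47, 1.37], [-3.14, 3.14]. Speed limits (rad/s): [2.57, 2.57, 3.14, 3.14, 3.14, 3.14].

## Interface

Orientations are given as a unit quaternion [x, y, z, w].
In Python, from bench import monitor, snapshot, env gives the robot as it stands.
- The arm moves only by the shell command python3 -m inch 'ROWS' [OPENING] [FORCE]. ROWS is JSON, one flat list of numbers, 4 for each row, row after row: the shift along the tool's x, y, z scaled (see below), then the turn about the tool's z scaled (see below). In form: [x, y, z, twist, x, y, z, twist, ...]. A call has 1 to 10 rows; each row is the pose to reach, as a shift and turn from the pose commanded when the call began, along the tool's axes at that moment, turning the shorter way round; what a row does not reach only later rows make up. The controller multiplies each number of a shift by 40 cm and each number of a turn by 360 degrees. A row lasts 1/8 s, in which the tool goes at most 62.5 mm and 10.7 degrees, less where a joint would pass 70% of its speed; a pose out of reach is approached as far as the arm can. A call with a number of a shift or a turn outside -1 to 1 is refused whole. A call with a gripper value outside its range is refused whole. OPENING is the opening, from 0 (shut) to 1 (fully open), set as the call begins (- or left out, the last holds). The fingers move at their own pace and stop on an object; FORCE is the grip in N (left out, the last holds). Time passes only in rows, so rows that repeat a pose let the fingers close. It gives the time, the measured TCP pose, the force and the opening at its end, in the units of the state.
- monitor.state(): the state, without advancing time (a new reading comes with each control period).
- snapshot(name): name is "scene" or "top" or "wrist"; returns a dict with "color" (480x640x3 uint8, blue, green, red), "z_map" (480x640 float32, m along the optical axis (not along the pixel's ray), 0 where there is no reading), "fx", "fy", "cx", "cy" (pixels), "origin" and "attitude" of the camera in the world; the wrist camera has in their place "T_tool_cam" (4x4, takes a point from camera to tool coordinates, whose origin is the TCP and whose axes are the flange's). Camera axes: x right, y down, z forward; pixel columns grow to the right and rows downward; lengths in m; the calibration is good to about 2 mm. A picture is of the moment at which its call begins: read the wrist's pose just before it.
- env.hand_in(): hands the job in, once; it reports no verdict.
The state is a dict: "time_s": time; "joints": joint angles; "joint_vel": joint speeds; "joint_torque": joint torques, N m; "tool_pos": TCP position; "eef_rot": TCP orientation; "contact_force": force on the tool from outside, world axes, zero at the start; "ft_torque": the same for the moment, N m; "width": opening from 0.0 (shut) to 1.0 (fully open).
Only numpy, scipy, OpenCV 4.12 (cv2) and the standard library are available. Lean on these libraries where they do the work, as an engineer would, in place of code of your own. Each camera call takes 0.05 s, during which the arm holds its last target. There are 200 camera calls.

## Working session

There is one attempt and no reset: what is moved stays moved. The work goes in short steps, Python scripts to look and compute and a shell command to move; the robot and the scene stay as the last step left them, time stands still between calls to the robot, and variables do not carry over. Pictures are saved under pics/ and viewed, about 8 in all and at most 12, crops included, and the job is handed in when it is done.

```bash
ls; mkdir -p pics
cat > h.py <<'E'
import numpy as np, cv2, json
from scipy.spatial.transform import Rotation as R
from bench import monitor, snapshot, env
def cam(name):
    st=monitor.state(); s=snapshot(name)
    if name=="wrist":
        T=np.eye(4);T[:3,:3]=R.from_quat(st["eef_rot"]).as_matrix();T[:3,3]=st["tool_pos"]
        M=T@np.array(s["T_tool_cam"]);s["Rm"]=M[:3,:3];s["o"]=M[:3,3]
    else:
        a=np.array(s["attitude"]);s["Rm"]=a if a.shape==(3,3) else R.from_quat(a).as_matrix();s["o"]=np.array(s["origin"])
    return s
def plane(s,u,v,z):
    d=s["Rm"]@np.array([(u-s["cx"])/s["fx"],(v-s["cy"])/s["fy"],1]);return s["o"]+d*(z-s["o"][2])/d[2]
def pts(s):
    v,u=np.mgrid[:480,:640];z=s["z_map"]
    P=np.stack([(u-s["cx"])/s["fx"]*z,(v-s["cy"])/s["fy"]*z,z],-1)@s["Rm"].T+s["o"];P[z==0]=np.nan;return P
E
python3 - <<'E'
from h import *
print(env.pinch_z, monitor.state())
a=cam("top");b=cam("scene")
for n,s in(("top",a),("scene",b)):
    cv2.imwrite(f"pics/{n}0.png",s["color"]);print(n,s["o"],s["Rm"].round(3).tolist(),s["fx"])
P=pts(a);np.save("P.npy",P)
m=P[...,2]>0.1;print(np.argwhere(m).min(0) if m.any() else 0,np.argwhere(m).max(0))
E
```

```text
pics
0.1547 {'time_s': 0.0, 'joints': array([-1.33720634e+00,  3.26919833e-01, -1.93616078e-01,  1.05203273e+00,
       -1.91721279e-06,  1.43662609e+00]), 'joint_vel': array([ 8.11172812e-04,  9.07947674e-05,  1.10045585e-03, -2.65632837e-04,
        1.15376114e-03,  1.45158290e-04]), 'joint_torque': array([-1.16983789e-03, -4.43401623e+01,  2.62438434e+01,  1.55762618e-02,
       -7.49556534e-05,  3.96979090e-06]), 'tool_pos': array([ 0.19769352, -0.51291304,  0.40390247]), 'eef_rot': array([ 9.83141248e-01,  1.82845569e-01, -4.49900679e-05, -8.85015324e-04]), 'contact_force': array([ 0.56980669,  0.22730002, -0.50629521]), 'ft_torque': array([-0.00579319,  0.00419758,  0.00614576]), 'width': 0.9967126430468762}
top [ 0.41619079 -0.02979202  1.1937676 ] [[0.012, -0.996, 0.084], [-1.0, -0.01, 0.018], [-0.017, -0.084, -0.996]] 463.6334892375368
scene [ 0.91106503 -0.77580464  0.84150732] [[0.897, 0.264, -0.355], [0.441, -0.575, 0.689], [-0.022, -0.775, -0.632]] 453.9724490990323
[79  0] [479 639]
```

View pics/top0.png

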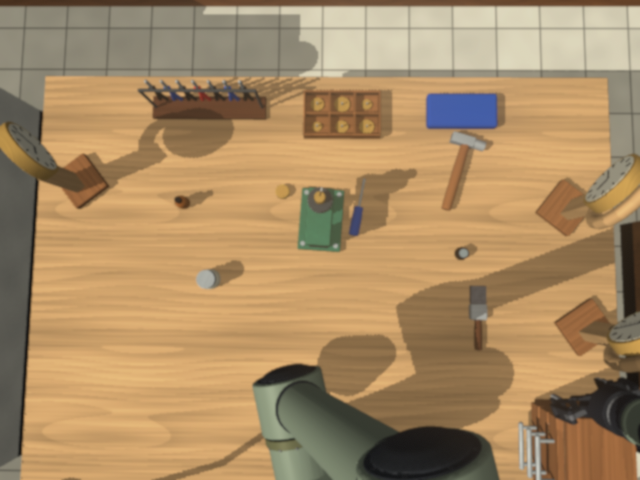

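View pics/scene0.png

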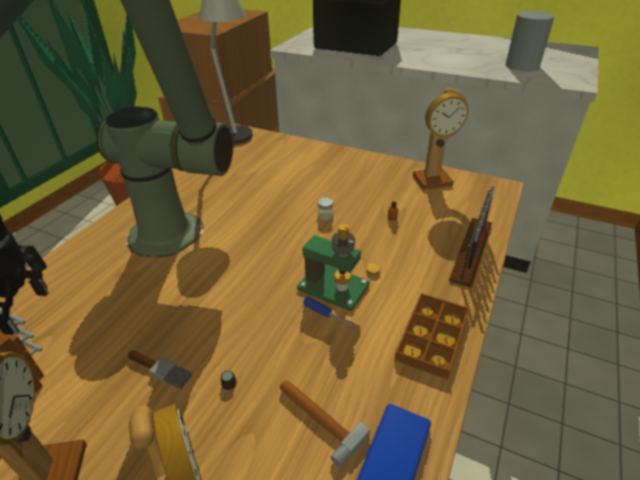

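The top view shows the ring at about (320,200) on the green stand, the spare barrel at (283,190) and the screwdriver at (356,220). In the scene view the knob is at (344,231).

Run:
```python
from h import *
P=np.load("P.npy")
q=P[185:255,295:348].reshape(-1,3)
print("stand z hist",np.histogram(q[:,2][~np.isnan(q[:,2])],bins=np.arange(0,.24,.01)))
for lo,hi in((.10,.135),(.135,.165),(.165,.25)):
    k=q[(q[:,2]>lo)&(q[:,2]<hi)];print(lo,hi,len(k),np.nanmedian(k,0),k.min(0) if len(k) else 0,k.max(0) if len(k) else 0)
print(P[195,320],P[201,310],P[215,322],P[205,329])
s=cam("scene");o=pts(s);print(o[231,344],o[243,343],o[240,335])
```

```text
stand z hist (array([ 564, 1053,   90,    3,    4,    9,    3,    2,    0,    0,    5,
          8,  499,  477,    1,   13,   23,  368,    5,   10,   91,   11,
          0]), array([0.  , 0.01, 0.02, 0.03, 0.04, 0.05, 0.06, 0.07, 0.08, 0.09, 0.1 ,
       0.11, 0.12, 0.13, 0.14, 0.15, 0.16, 0.17, 0.18, 0.19, 0.2 , 0.21,
       0.22, 0.23]))
0.1 0.135 985 [0.5354085  0.00300736 0.12989683] [ 0.49163634 -0.03063273  0.10513231] [0.62859857 0.03557906 0.13489194]
0.135 0.165 26 [ 0.56710737 -0.00278805  0.15366317] [ 0.50468588 -0.02620505  0.13501913] [0.5881997  0.02785772 0.16417441]
0.165 0.25 500 [ 5.88378302e-01 -3.68972207e-04  1.74985183e-01] [ 0.56370268 -0.02623202  0.16575841] [0.61856945 0.02736333 0.21184455]
[ 0.59439464 -0.00241921  0.20495083] [0.5869695  0.02072114 0.16987741] [ 0.56102346 -0.0055718   0.13088133] [ 0.57769737 -0.02183361  0.17387606]
[ 0.59644495 -0.01265624  0.20472155] [ 0.59590023 -0.01562309  0.17127308] [ 0.57396932 -0.01227023  0.17045552]
```

```bash
python3 -m inch '[0.689,-0.4216,-0.057,-0.28,0.689,-0.4216,-0.057,-0.28,0.689,-0.4216,-0.057,-0.28,0.689,-0.4216,-0.057,-0.28,0.689,-0.4216,-0.057,-0.28,0.689,-0.4216,-0.057,-0.28,0.689,-0.4216,-0.057,-0.28,0.689,-0.4216,-0.057,-0.28,0.689,-0.4216,-0.057,-0.28,0.689,-0.4216,-0.057,-0.28]' 1 30
cat >> h.py <<'E'
def go(x,y,z,yaw=None):
    st=monitor.state();Q=R.from_quat(st["eef_rot"]);d=Q.inv().apply(np.array([x,y,z])-st["tool_pos"])/.4
    m=Q.as_matrix();psi=np.arctan2(m[1,0],m[0,0])
    print("t",st["time_s"],"shift",d.round(4),"psi",round(np.degrees(psi),2),"j6",st["joints"][5].round(3),"dist",np.linalg.norm(d)*.4)
E
python3 -c "
from h import *
go(.591,0,.45)"
```

```text
time_s: 1.4
tool_pos: [0.3942, -0.2566, 0.4272]
eef_rot: [0.484, 0.875, 0.0, -0.0]
contact_force: [-0.9, -0.3, -0.9]
width: 0.996
t 1.4 shift [ 0.2827  0.7574 -0.0568] psi 122.05 j6 0.277 dist 0.3241750518640808
```

```bash
python3 -m inch '[0.2827,0.7574,-0.0568,-0.256,0.2827,0.7574,-0.0568,-0.256,0.2827,0.7574,-0.0568,-0.256,0.2827,0.7574,-0.0568,-0.256,0.2827,0.7574,-0.0568,-0.256,0.2827,0.7574,-0.0568,-0.256,0.2827,0.7574,-0.0568,-0.256,0.2827,0.7574,-0.0568,-0.256,0.2827,0.7574,-0.0568,-0.256,0.2827,0.7574,-0.0568,-0.256]'
python3 - <<'E'
from h import *
go(.591,0,.45)
s=cam("wrist");cv2.imwrite("pics/w1.png",s["color"]);P=pts(s)
np.savez("w1.npz",P=P,o=s["o"],Rm=s["Rm"])
z=P[...,2]
for lo,hi in((.166,.182),(.198,.215)):
    m=((z>lo)&(z<hi)).astype(np.uint8);n,l,st,c=cv2.connectedComponentsWithStats(m)
    for i in range(1,n):
        if st[i,4]>150:
            q=P[l==i];(cx,cy),r=cv2.minEnclosingCircle(q[:,:2].astype(np.float32));print(lo,st[i],c[i].round(),"ctr",cx,cy,r,np.median(q,0))
E
```

```text
time_s: 2.65
tool_pos: [0.5918, -0.0007, 0.4498]
eef_rot: [-0.292, 0.956, 0.0, -0.0]
contact_force: [0.3, -0.6, -0.3]
width: 0.999
t 2.65 shift [ 0.0007  0.0025 -0.0004] psi -146.03 j6 -0.719 dist 0.0010666626168924537
0.166 [ 281  192   83   81 3601] [322. 227.] ctr 0.5901048183441162 -0.001310641411691904 0.0285994540899992 [ 0.58282229 -0.00770387  0.17284965]
0.198 [ 302  226   42   43 1362] [323. 247.] ctr 0.5903456211090088 -0.001593224355019629 0.012864390388131142 [ 0.58894565 -0.00234459  0.20673495]
```

View pics/w1.png

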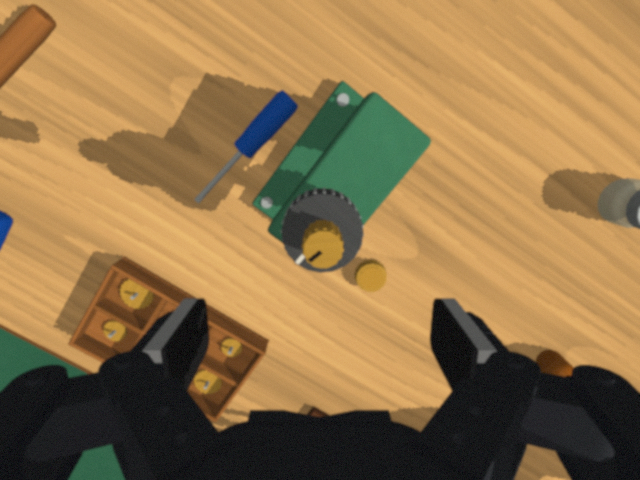

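The wrist view shows the knob at (322,245) and the ring at (322,230), with the white and black marks at (301,260) and (315,257). The axis fits to (0.590, -0.0014). Descending.

```bash
python3 -c "
from h import *
go(.590,-.0014,.316)"
```

```text
t 2.7 shift [0.0045 0.0011 0.3348] psi -146.08 j6 -0.718 dist 0.13391473148170216
```

```bash
python3 -m inch '[0.0045,0.001,0.1,0,0.0045,0.001,0.2,0,0.0045,0.001,0.26,0,0.0045,0.001,0.3,0,0.0045,0.001,0.32,0,0.0045,0.001,0.335,0,0.0045,0.001,0.335,0,0.0045,0.001,0.335,0]' 1 30
python3 - <<'E'
from h import *
go(.590,-.0014,.316)
st=monitor.state();print(st["contact_force"],st["ft_torque"])
E
```

```text
time_s: 3.7
tool_pos: [0.5905, -0.0015, 0.3169]
eef_rot: [-0.293, 0.956, -0.0, 0.001]
contact_force: [0.4, 0.5, 0.2]
width: 1.0
t 3.7 shift [0.0009 0.0008 0.0023] psi -145.97 j6 -0.721 dist 0.001047052575779341
[0.37332155 0.54825639 0.18635428] [-0.02142059  0.00650965  0.03083277]
```

```bash
python3 -m inch '[0,0,0.001,0,0,0,0.001,0,0,0,0.001,0,0,0,0.001,0,0,0,0.001,0,0,0,0.001,0,0,0,0.001,0,0,0,0.001,0]' 0.45 30
python3 - <<'E'
from h import *
go(.590,-.0014,.316)
st=monitor.state();print(st["contact_force"],st["ft_torque"])
E
```

```text
time_s: 4.7
tool_pos: [0.5896, -0.0004, 0.3164]
eef_rot: [-0.293, 0.956, 0.002, 0.0]
contact_force: [-3.0, 4.2, 5.8]
width: 0.646
t 4.7 shift [ 0.0006 -0.0027  0.001 ] psi -145.92 j6 -0.721 dist 0.0011937132562985287
[-2.97128891  4.19202728  5.76877301] [ 0.89849796  0.66033189 -0.09299802]
```

```bash
cat >> h.py <<'E'
def f(p0=-145.92):
    st=monitor.state();Q=R.from_quat(st["eef_rot"]);m=Q.as_matrix();psi=np.degrees(np.arctan2(m[1,0],m[0,0]))
    print("turn",round((p0-psi)%360,2),"Ftool",Q.inv().apply(st["contact_force"]).round(2),"Mtool",Q.inv().apply(st["ft_torque"]).round(3),"pos",st["tool_pos"].round(4),"w",round(st["width"],3),"t",st["time_s"])
E
python3 -m inch '[0,0.0035,0,0,0,0.0035,0,0,0,0.0035,0,0]' >/dev/null; python3 -c "
from h import *
f()"
for i in 1 2; do python3 -m inch '[0,0,0,0.0042,0,0,0,0.0084,0,0,0,0.0125,0,0,0,0.0167,0,0,0,0.0209,0,0,0,0.025]' >/dev/null; python3 -c "
from h import *
f()"; done
```

```text
turn 0.03 Ftool [ 0.14  4.1  -5.87] Mtool [-0.804  0.075  0.011] pos [0.5894 0.     0.3164] w 0.647 t 5.075
turn 9.06 Ftool [ 0.5   3.45 -5.56] Mtool [-0.841  0.216 -0.216] pos [ 0.5894 -0.      0.3164] w 0.644 t 5.825
turn 18.06 Ftool [ 2.52  2.24 -5.45] Mtool [-0.707  0.311 -0.134] pos [ 5.894e-01 -1.000e-04  3.164e-01] w 0.646 t 6.575
```

```bash
sed -i 's/"t",st\["time_s"\])/"j6t",st["joint_torque"][5].round(3),"t",st["time_s"])/' h.py
for i in 1 2 3 4 5; do python3 -m inch '[0,0,0,0.0042]' >/dev/null; python3 -c "
from h import *
f()"; done
```

```text
turn 19.57 Ftool [ 1.73  2.57 -6.01] Mtool [-0.68   0.291 -0.152] pos [ 5.894e-01 -1.000e-04  3.164e-01] w 0.644 j6t -0.023 t 6.7
turn 21.09 Ftool [ 2.37  2.58 -6.07] Mtool [-0.716  0.338 -0.181] pos [ 5.894e-01 -1.000e-04  3.164e-01] w 0.649 j6t -0.022 t 6.825
turn 22.6 Ftool [ 1.73  2.92 -5.12] Mtool [-0.704  0.402 -0.154] pos [ 5.894e-01 -1.000e-04  3.164e-01] w 0.648 j6t -0.022 t 6.95
turn 24.11 Ftool [ 1.98  1.88 -6.34] Mtool [-0.673  0.35  -0.227] pos [ 5.894e-01 -1.000e-04  3.164e-01] w 0.649 j6t -0.022 t 7.075
turn 25.62 Ftool [ 1.42  2.24 -5.84] Mtool [-0.667  0.346 -0.147] pos [ 5.894e-01 -1.000e-04  3.164e-01] w 0.643 j6t -0.022 t 7.2
```

```bash
cat > m.py <<'E'
from h import *
st=monitor.state();Q=R.from_quat(st["eef_rot"]);m=Q.as_matrix();psi=np.degrees(np.arctan2(m[1,0],m[0,0]))
F=Q.inv().apply(st["contact_force"]);M=Q.inv().apply(st["ft_torque"])
print(round((-145.92-psi)%360,2),M[2].round(3),F.round(1),st["time_s"],file=open("log.txt","a"))
E
for i in 1 2 3 4 5 6 7 8 9 10; do python3 -m inch '[0,0,0,0.0021]' >/dev/null; python3 m.py; done; cat log.txt; awk '{s+=$2}END{print s/NR}' log.txt
python3 - <<'E'
from h import *
L=[]
for i in range(10):
    snapshot("wrist");st=monitor.state();L.append(R.from_quat(st["eef_rot"]).inv().apply(st["ft_torque"])[2])
print("static",np.mean(L),np.std(L))
E
```

```text
26.36 -0.176 [ 1.9  2.4 -6.2] 7.325
27.11 -0.144 [ 1.5  2.1 -6. ] 7.45
27.87 -0.195 [ 2.4  2.2 -4.8] 7.575
28.62 -0.159 [ 1.5  2.1 -6. ] 7.7
29.38 -0.2 [ 2.6  1.8 -5.7] 7.825
30.14 -0.154 [ 2.2  1.9 -6. ] 7.95
30.89 -0.186 [ 1.5  1.6 -5.6] 8.075
31.65 -0.146 [ 2.   1.8 -6.6] 8.2
32.4 -0.162 [ 2.6  1.  -6. ] 8.325
33.16 -0.144 [ 1.3  1.5 -5.8] 8.45
-0.1666
static -0.025389041212981422 0.03865130035162762
```

```bash
for i in 1 2 3 4 5 6 7 8 9 10; do python3 -m inch '[0,0,0,0.0021]' >/dev/null; python3 m.py; done; tail -10 log.txt; tail -10 log.txt| awk '{s+=$2}END{print s/NR}'
```

```text
33.91 -0.116 [ 0.9  2.1 -6.2] 9.075
34.68 -0.147 [ 1.7  1.4 -6.2] 9.2
35.43 -0.163 [ 2.   2.2 -5.4] 9.325
36.18 -0.164 [ 2.5  1.3 -5.9] 9.45
36.94 -0.174 [ 2.7  1.5 -5.7] 9.575
37.69 -0.164 [ 2.4  1.5 -5. ] 9.7
38.45 -0.139 [ 2.1  1.5 -5.2] 9.825
39.21 -0.175 [ 2.1  1.6 -6.1] 9.95
39.97 -0.15 [ 2.4  1.7 -5.4] 10.075
40.72 -0.15 [ 2.7  2.  -5.6] 10.2
-0.1542
```

```bash
for i in 1 2 3 4 5 6 7 8 9 10; do python3 -m inch '[0,0,0,0.0021]' >/dev/null; python3 m.py; done; tail -10 log.txt; tail -10 log.txt| awk '{s+=$2}END{print s/NR}'
```

```text
41.48 -0.141 [ 3.   1.5 -6.5] 10.325
42.23 -0.115 [ 3.2  0.9 -5.6] 10.45
42.99 -0.141 [ 2.1  1.  -5.7] 10.575
43.75 -0.185 [ 2.3  1.  -5.1] 10.7
44.5 -0.162 [ 2.4  0.8 -5.6] 10.825
45.26 -0.103 [ 2.7  0.6 -5.9] 10.95
46.01 -0.226 [ 3.5  1.6 -5.1] 11.075
46.77 -0.16 [ 2.2  0.8 -6.1] 11.2
47.53 -0.181 [ 2.3  0.8 -6.2] 11.325
48.28 -0.129 [ 2.9  0.3 -5.9] 11.45
-0.1543
```

```bash
for i in 1 2 3 4 5 6 7 8; do python3 -m inch '[0,0,0,0.0021]' >/dev/null; python3 m.py; done; tail -8 log.txt; tail -8 log.txt| awk '{s+=$2}END{print s/NR}'
```

```text
49.04 -0.13 [ 2.1  0.4 -5.6] 11.575
49.8 -0.165 [ 2.9  1.1 -5.7] 11.7
50.55 -0.194 [ 4.   1.1 -5.5] 11.825
51.31 -0.16 [ 2.5  1.2 -5.3] 11.95
52.06 -0.188 [ 2.5  2.1 -5.7] 12.075
52.82 -0.142 [ 2.9  0.6 -5.1] 12.2
53.58 -0.122 [ 2.7  0.5 -5.8] 12.325
54.33 -0.142 [ 2.4  0.2 -5. ] 12.45
-0.155375
```

```bash
for i in 1 2 3 4 5 6 7 8; do python3 -m inch '[0,0,0,0.0021]' >/dev/null; python3 m.py; done; tail -8 log.txt; tail -8 log.txt| awk '{s+=$2}END{print s/NR}'
```

```text
55.09 -0.132 [ 2.3  0.7 -6. ] 12.575
55.84 -0.125 [ 2.9  0.5 -5.9] 12.7
56.6 -0.178 [ 4.   0.8 -6.1] 12.825
57.35 -0.187 [ 3.2  0.1 -4.8] 12.95
58.12 -0.161 [ 2.4  1.5 -5.6] 13.075
58.87 -0.112 [ 3.6  0.5 -5.9] 13.2
59.63 -0.189 [ 2.7  0.8 -6. ] 13.325
60.38 -0.195 [ 3.5  0.1 -4.8] 13.45
-0.159875
```

```bash
for i in 1 2 3 4 5 6 7 8; do python3 -m inch '[0,0,0,0.0021]' >/dev/null; python3 m.py; done; tail -8 log.txt; tail -8 log.txt| awk '{s+=$2}END{print s/NR}'
```

```text
61.14 -0.166 [ 3.5 -0.4 -6.2] 13.575
61.89 -0.149 [ 2.7  0.2 -4.6] 13.7
62.65 -0.181 [ 3.6  0.1 -4.9] 13.825
63.4 -0.143 [ 3.4 -1.2 -6. ] 13.95
64.16 -0.157 [ 2.8  0.1 -5. ] 14.075
64.91 -0.179 [ 3.1  0.3 -6.1] 14.2
65.67 -0.227 [ 2.6 -0.2 -5.5] 14.325
66.42 -0.219 [ 2.7 -0.2 -5. ] 14.45
-0.177625
```

```bash
for i in 1 2 3 4; do python3 -m inch '[0,0,0,0.0021]' >/dev/null; python3 m.py; done; tail -4 log.txt
python3 - <<'E'
import numpy as np
from scipy.optimize import curve_fit
L=[l.split() for l in open("log.txt")];x=np.array([float(l[0]) for l in L]);y=-np.array([float(l[1]) for l in L])
for s in(.00894,):
    g=lambda x,a,c:a+s*np.clip(x-c,0,None)
    p,c=curve_fit(g,x,y,[.158,64]);print(p,np.sqrt(np.diag(c)),"F now",(x[-1]-p[1])*1.117)
E
```

```text
67.18 -0.169 [ 3.  -0.6 -5.9] 14.575
67.93 -0.162 [ 2.7 -0.3 -5.8] 14.7
68.69 -0.214 [ 2.9 -0.8 -5.1] 14.825
69.44 -0.2 [ 2.   0.3 -5.2] 14.95
[ 0.15854681 63.3995393 ] [0.00376619 1.0694414 ] F now 6.747194604431728
```

```bash
cat > fit.py <<'E'
import numpy as np
from scipy.optimize import curve_fit
L=[l.split() for l in open("log.txt")];x=np.array([float(l[0]) for l in L]);y=-np.array([float(l[1]) for l in L])
g=lambda x,a,c:a+.00894*np.clip(x-c,0,None)
p,c=curve_fit(g,x,y,[.158,64]);print(p,np.sqrt(np.diag(c)),"F now",(x[-1]-p[1])*1.117)
E
for i in 1 2 3 4 5 6 7 8; do python3 -m inch '[0,0,0,0.0011]' >/dev/null; python3 m.py; done; tail -8 log.txt;python3 fit.py
```

```text
69.83 -0.265 [ 2.6 -1.5 -5.9] 15.075
70.22 -0.27 [ 2.2 -0.5 -6.4] 15.2
70.62 -0.277 [ 2.7 -0.4 -5.8] 15.325
71.01 -0.239 [ 3.2 -0.6 -5.2] 15.45
71.41 -0.273 [ 2.6 -0.4 -5.4] 15.575
71.8 -0.279 [ 2.7 -0.9 -5.1] 15.7
72.2 -0.264 [ 3.2 -0.2 -5.6] 15.825
72.6 -0.24 [ 2.5 -0.6 -6.6] 15.95
[ 0.1582766  61.52716071] [0.0039381  0.82100201] F now 12.368361482714743
```

```bash
cp log.txt log_fwd.txt; for i in 1 2 3 4 5 6; do python3 -m inch '[0,0,0,-0.001]' >/dev/null; python3 m.py; done; tail -6 log.txt
```

```text
72.26 0.049 [ 2.5 -0.7 -4.9] 16.075
71.9 0.084 [ 2.2 -0.  -5.4] 16.2
71.55 0.058 [ 2.7 -1.1 -4.9] 16.325
71.19 0.058 [ 2.8 -1.1 -5.5] 16.45
70.83 -0.0 [ 3.2 -0.1 -5.1] 16.575
70.46 0.104 [ 2.9 -0.6 -6. ] 16.7
```

```bash
for i in 1 2 3 4; do python3 -m inch '[0,0,0,-0.001]' >/dev/null; python3 m.py; done; tail -4 log.txt
python3 -m inch '[0,0,0,0,0,0,0,0,0,0,0,0,0,0,0,0,0,0,0,0,0,0,0,0]' 1 30
python3 - <<'E'
from h import *
f(); go(.590,-.0014,.42)
E
```

```text
70.11 0.096 [ 2.8 -0.4 -5.1] 16.825
69.74 0.102 [ 2.4 -1.4 -5.6] 16.95
69.39 0.089 [ 3.2  0.1 -6.3] 17.075
69.03 0.112 [ 2.5  0.1 -6.6] 17.2
time_s: 17.95
tool_pos: [0.5894, -0.0003, 0.3158]
eef_rot: [0.3, 0.954, 0.0, 0.0]
contact_force: [0.8, 0.2, 0.1]
width: 0.999
turn 69.03 Ftool [-0.55  0.59 -0.13] Mtool [-0.004  0.019 -0.03 ] pos [ 5.894e-01 -3.000e-04  3.158e-01] w 0.999 j6t 0.0 t 17.95
t 17.95 shift [-0.0029 -0.0014 -0.2605] psi 145.05 j6 0.484 dist 0.10420352396655003
```

```bash
python3 -m inch '[0,0,-0.03,0,0,0,-0.06,0,0,0,-0.094,0,0,0,-0.094,0,0,0,-0.094,0]' 1 20 >/dev/null
python3 - <<'E'
from h import *
f(); go(.5894,-.0002,.3535)
s=cam("wrist");cv2.imwrite("pics/w2.png",s["color"])
E
```

```text
turn 69.02 Ftool [-0.05  0.36  0.15] Mtool [ 0.037 -0.03   0.042] pos [ 5.893e-01 -3.000e-04  3.534e-01] w 1.0 j6t -0.0 t 18.575
t 18.575 shift [-0.0001  0.0003 -0.0002] psi 145.06 j6 0.484 dist 0.00014539946216653572
```

View pics/w2.png

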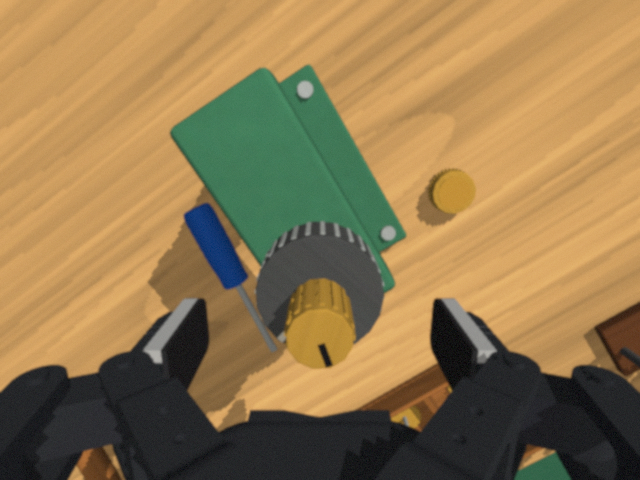

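The knob is between the open pads, its black mark at (326,355). The ring's white mark is at (283,338). The spare barrel (453,190) and screwdriver (240,270) look undisturbed. Gripping the knob.

```bash
python3 -m inch '[0,0,0,0,0,0,0,0,0,0,0,0,0,0,0,0,0,0,0,0,0,0,0,0,0,0,0,0,0,0,0,0,0,0,0,0,0,0,0,0]' 0.15 20 >/dev/null
python3 - <<'E'
from h import *
f()
E
```

```text
turn 69.02 Ftool [-0.8   1.38  1.46] Mtool [-0.153  0.053 -0.022] pos [ 5.894e-01 -3.000e-04  3.534e-01] w 0.272 j6t -0.003 t 19.875
```

```bash
python3 -m inch '[0,0,0,0.0083,0,0,0,0.0166,0,0,0,0.025,0,0,0,0.0333,0,0,0,0.0416,0,0,0,0.05,0,0,0,0.0583,0,0,0,0.0666,0,0,0,0.075]' >/dev/null; python3 -c "
from h import *
f(-214.94)"
python3 -m inch '[0,0,0,0.0083,0,0,0,0.0166,0,0,0,0.025,0,0,0,0.0333,0,0,0,0.0416,0,0,0,0.05,0,0,0,0.0583,0,0,0,0.0666,0,0,0,0.075]' >/dev/null; python3 -c "
from h import *
f(-214.94)"
rm log.txt; for i in 1 2 3 4 5 6 ; do python3 -m inch '[0,0,0,0.003]' >/dev/null; python3 m.py; done; cat log.txt
```

```text
turn 27.09 Ftool [ 0.3  -0.29  0.6 ] Mtool [-0.036  0.13  -0.044] pos [ 5.893e-01 -3.000e-04  3.534e-01] w 0.272 j6t -0.294 t 21.0
turn 54.1 Ftool [ 1.5  -0.09  0.97] Mtool [ 0.099  0.071 -0.038] pos [ 5.892e-01 -3.000e-04  3.533e-01] w 0.272 j6t -0.294 t 22.125
124.13 -0.028 [ 0.8 -0.6  0.3] 22.25
125.21 -0.054 [-0.3 -1.6  0.2] 22.375
126.31 -0.083 [ 0.1 -1.7  0.8] 22.5
127.41 -0.088 [-0.1 -1.3  0.2] 22.625
128.49 -0.043 [-0.9 -2.3 -0.1] 22.75
129.57 -0.065 [-0.7 -2.5  0.2] 22.875
```

Torque is still at the knob's free friction, with 60.6° turned. Continuing in small steps towards the stop.

```bash
for i in 1 2 3 4 5 6 7; do python3 -m inch '[0,0,0,0.003]' >/dev/null; python3 m.py; done; tail -7 log.txt
```

```text
130.66 -0.083 [-1.  -3.  -0.1] 23.0
131.71 -0.379 [-0.7 -3.  -0.7] 23.125
132.8 -0.188 [-2.2 -3.1 -1.3] 23.25
133.89 -0.492 [-3.4 -3.5 -2. ] 23.375
134.99 -0.052 [-3.2 -4.5 -1.7] 23.5
136.06 -0.356 [-2.7 -4.  -0.4] 23.625
137.15 -0.327 [-2.7 -4.1 -1.3] 23.75
```

The stop was felt at about 62° of turn, after which the pads slipped. Easing back 1°, releasing and lifting.

```bash
python3 -m inch '[0,0,0,-0.003,0,0,0,-0.003,0,0,0,-0.003]' >/dev/null
python3 -m inch '[0,0,0,0,0,0,0,0,0,0,0,0,0,0,0,0,0,0,0,0,0,0,0,0]' 1 20 >/dev/null
python3 -m inch '[0,0,-0.05,0,0,0,-0.12,0,0,0,-0.2,0,0,0,-0.24,0,0,0,-0.24,0,0,0,-0.24,0]'
python3 - <<'E'
from h import *
f(-214.94)
s=cam("wrist");t=cam("scene")
W=cv2.resize(s["color"],(400,300));S=cv2.resize(t["color"][190:330,260:410],(400,373))
W2=cv2.resize(s["color"][130:330,230:430],(400,400))
cv2.imwrite("pics/end.png",np.hstack([W2,cv2.copyMakeBorder(S,0,27,0,0,cv2.BORDER_CONSTANT)]))
cv2.imwrite("pics/endw.png",s["color"])
E
```

```text
time_s: 25.62
tool_pos: [0.5891, -0.0002, 0.4481]
eef_rot: [0.777, 0.63, -0.001, -0.001]
contact_force: [-0.2, 0.1, -0.2]
width: 1.002
turn 66.96 Ftool [ 0.11 -0.2   0.15] Mtool [-0.02  -0.001 -0.002] pos [ 5.891e-01 -2.000e-04  4.481e-01] w 1.002 j6t 0.0 t 25.625
```

View pics/end.png

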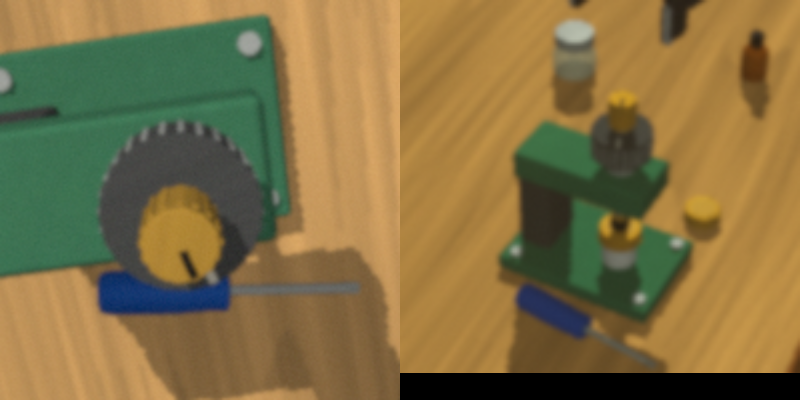

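The end view shows the black mark at about (187,265), the ring's white mark at (212,278), the foot on the barrel at (620,225), and the bystanders in place. I'll check the mark angles in world coordinates.

Run:
```python
from h import *
s=cam("wrist");Tc=np.array(s["T_tool_cam"])
def ang(fn,psi,pos):
    im=cv2.imread(fn);p=np.radians(psi);c,d=np.cos(p),np.sin(p)
    Rt=np.array([[c,d,0],[d,-c,0],[0,0,-1]]);q=dict(s);q["Rm"]=Rt@Tc[:3,:3];q["o"]=Rt@Tc[:3,3]+pos
    g=im.astype(int)
    for nm,m,z,r0,r1 in(("black",g.max(2)<70,.207,.003,.0115),("white",g.min(2)>130,.173,.012,.03)):
        A=[plane(q,u,v,z)[:2]-[.5898,-.0008] for v,u in np.argwhere(m)]
        A=np.array([a for a in A if r0<np.hypot(*a)<r1])
        if len(A): w=A.mean(0);print(fn,nm,len(A),np.degrees(np.arctan2(w[1],w[0])).round(1),np.hypot(*w).round(4))
ang("pics/w1.png",-146.03,np.array([.5918,-.0007,.4498]))
ang("pics/w2.png",145.06,np.array([.5893,-.0003,.3534]))
ang("pics/endw.png",145.06-66.96,np.array([.5891,-.0002,.4481]))
```

```text
pics/w1.png black 46 -40.3 0.0066
pics/w1.png white 54 0.1 0.023
pics/w2.png black 111 -5.0 0.007
pics/w2.png white 41 129.8 0.0248
pics/endw.png black 27 -72.1 0.0074
```

Run:
```python
import cv2,numpy as np
a=cv2.imread("pics/w1.png")[200:290,277:367];b=cv2.imread("pics/endw.png")[195:285,275:365]
cv2.imwrite("pics/z.png",np.hstack([cv2.resize(i,(400,400),interpolation=cv2.INTER_NEAREST) for i in(a,b)]))
```

```text
(no output)
```

View pics/z.png

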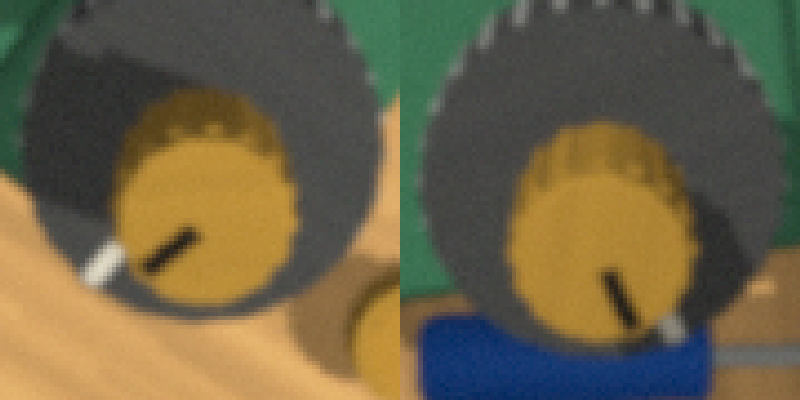

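In the close-up, the knob mark ends at about −72° in world terms, against −74.5° at the stop and a limit of −69°. That agrees with the clear torque jump at the stop. Handing in.

```bash
python3 -c "
from bench import env
print(env.hand_in())"
```

```text
the job is handed in; nothing more can be done
None
```

I've handed in the job with the ring set, the inner knob turned to its stop and both let go; no verdict is reported.

- **Ring:** I turned it about 72.6° clockwise, watching the torque. Free friction was 0.158 N m, and the foot touched the barrel at around 62–63°. Forward and backward torques put the load at about 12–13 N near 71°. I backed off to 69.0° and let go. The foot force is only estimated from torque, at about 7–10 N. Those estimates don't fully agree: the turn angle past contact gives 7–8 N, the last backward torque readings about 7 N, and the load measured near 71° about 10 N. All of them are inside 4–16 N.
- **Inner knob:** I turned it with a 20 N grip. Torque stayed near 0.05–0.08 N m, then jumped to 0.2–0.5 N m after about 62° of turn, so it was on its stop and the pads slipped. I eased back 1°, let go and lifted clear. The mark measured about −72°, or roughly 1.26 rad against 1.3 at the stop.
- **Checks that disagreed:** An automatic reading of the knob mark's start angle gave −40°, spoiled by dark ring pixels. Reading the close-up by eye gave about −9°, and hand-read angles gave 56–65° of turn, roughly matching the 62°. The automatic reading of the ring's white mark on the way (130°) was also unusable, and the last picture gave no reading of it.
- **Final state:** The wrist force was near zero with the gripper open above the stand. In the last images the spare barrel, screwdriver, jar and bottle looked undisturbed; I judged this by eye. I did not check the loupe, hammer or brush again, but the arm worked only over the stand.

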